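# Gauge the clearance under a loaded scale platform

## Robot

A 7-joint arm with a two-finger parallel gripper is mounted at the origin on a cart in front of the work surface, level with it; the furniture and walls round the work are solid. World frame = base frame: x ahead of the robot, y to its left, z up, the work surface at z = 0. Lengths are in m, angles in rad, forces in N, time in s.
With the tool pointing down it reaches from about 0.4 to 0.85 m from the base axis. Payload 10.4 kg.
Tool frame: the origin (TCP) lies on the centre line of the jaws, within the pads' length; the fingertips stand 11 mm ahead of it and the grasp point (between the pads) lies 8 mm behind it (tip_reach is the distance from the TCP to the fingertips, in m); z points along the fingers, y is the line along which they close (so a half turn about z gives the same grasp; the last joint's range is limited). The gripper opens to 85 mm and grips with 20 to 120 N. Pads are 22 mm wide; open, the fingers measure 114 mm over their backs; the gripper's body (76 mm by 85 mm) begins 54 mm behind the grasp point. The pads swing forward as they close: fully open they stand 13 mm farther back than shut.
Start: joints at [1.279, 0.332, -0.065, 1.46, 0.022, 1.35, -0.088], TCP at [0.166, -0.603, 0.242] pointing down, gripper open.
Joint ranges: [-2.6, 2.6], [-0.5, 2.12], [-1.47, 1.34], [0.16, 2.42], [-1.27, 4.41], [0.06, 2.06], [-2.6, 2.6]. Speed limits (rad/s): [2.22, 2.22, 2.79, 2.79, 3.14, 3.14, 3.14].

## Interface

Orientations are given as a unit quaternion [x, y, z, w].
In Python, from workcell import get_obs, camera, hand_in, tip_reach gives the robot as it stands. The module is installed in compiled form; this text tells all that it offers.
- The arm moves only by the tool move_arm, never from a script. Its argument "plan" is a list of rows, each an object with "delta_pos": the shift along the tool's x, y, z in parts of the range, where 1.0 means 800 mm, a list of three; "turn": the turn, a rotation vector about the tool's x, y, z in shares of 180 degrees (1.0 is 180 degrees), a list of three; "fingers": the closure, from 0 (fully open) to 1 (shut). A call has 1 to 12 rows; each row is the pose to reach, as a shift and turn from the pose commanded when the call began, along the tool's axes at that moment; what a row does not reach only later rows make up. A row lasts 1/8 s, in which the tool goes at most 62.5 mm and 10.7 degrees, less where a joint would pass 70% of its speed; a pose out of reach is approached as far as the arm can. No shift or turn number may pass 1 either way. A call with a gripper value outside its range is refused whole. The fingers move at their own pace and stop on an object; "force" is the grip in N (left out, the last holds). Time passes only in rows, so rows that repeat a pose let the fingers close. It gives the time, the measured TCP pose, the force, the opening and the grip force at its end, in the units of the state.
- get_obs(): the state, without advancing time (a new reading comes with each control period).
- camera(name): name is "scene" or "top"; returns a dict with "color" (384x512x3 uint8, red, green, blue), "range_z" (384x512 float32, m along the optical axis (not along the pixel's ray), 0 where there is no reading), "fx", "fy", "cx", "cy" (pixels), "R" (3x3) and "t" (3): a world point X has camera coordinates R X + t. Camera axes: x right, y down, z forward; pixel columns grow to the right and rows downward; lengths in m; the calibration is good to about 2 mm. A picture is of the moment at which its call begins.
- hand_in(): hands the job in; it is judged then, once.
The state is a dict: "clock": time; "joint_pos": joint angles; "joint_velocities": joint speeds; "tau": joint torques, N m; "position": TCP position; "ee_rot": TCP orientation; "ft_force": force on the tool from outside, world axes, zero at the start; "torque": the same for the moment, N m; "grip_width": opening from 0.0 (shut) to 1.0 (fully open); "grasp_force": force on a finger pad.
Only numpy, scipy, OpenCV 4.12 (cv2) and the standard library are available. Lean on these libraries where they do the work, as an engineer would, in place of code of your own. Each camera call takes 0.05 s, during which the arm holds its last target. There are 200 camera calls.

## Task

Check that the portion scale does not bottom out under load: first nest the loose steel cup down into the identical cup that stands on the scale's platform and let it go, so that the load sits over the middle. Then take the taper gauge by its grip and slide its blade, thin end first and flat on the base, into the gap between platform and base until it drags snugly on both plates, without forcing the platform up. Finish still holding the gauge at that depth so that its marks can be read; leave the cups on the scale with nothing but the gauge touching platform or cups, and everything else where it stands.

Things in the scene. Friction and masses are not known exactly. Their poses are not given: they have to be found in the camera images.
- scale: White base of the portion scale; heavy, does not shift. Flat top 40 mm up, 160 mm wide (y). Origin on the worktop under the platform's centre; its -x side is the front (display on a slope below). The top reaches 104 mm to the front of the origin, so 24 mm of it lie open as a deck before the platform, and 82 mm to the rear; the sloping front reaches 119 mm out at the foot.
- platform: Weighing platform: level steel plate 160 (x) by 150 (y) by 5 mm, axes as the scale; origin at the centre of its underside. When empty it stands 7 to 10 mm above the base top (differs each time); it moves straight up and down on a spring of 5 N per mm, so the two cups press it down 1 to 1.5 mm. The gap is open 55 mm deep from the front edge, to a 50 mm column in the middle.
- scale_cup: Steel stacking cup standing on the platform, mouth up: 98 mm tall, foot 39 mm wide, body tapering out to 52 mm at 56 mm height, then a shoulder and a straight round band 62 mm wide from 61 to 98 mm; wall 2 mm, about 0.3 kg. Origin at the centre of its underside, z up.
- loose_cup: The identical cup, mouth up on the worktop left or right of the scale; origin at the centre of its underside. Grip it from above across the straight band, near the rim. Nested, its shoulder sits on the other's rim and its origin is about 39 mm above the other's.
- gauge: Taper gauge lying on the worktop: upright black grip 45 (x) by 14 (y) by 44 mm tall; a steel wedge blade 16 mm wide runs from it along +x, flat below. Origin under the middle of the grip, level with the blade's underside; tip 92.5 mm ahead. 3 mm thick at the tip, 0.14 mm more per mm back, so it binds on the platform's edge some 15 to 45 mm in; drag is then about 1.3 x its press. 0.08 kg.
- gauge_tip (a point): Middle of the blade's thin end, on its underside.
- jam_jar: Bystander: jam jar with red lid, 64 mm wide, 90 mm tall; origin at the centre of its underside.
- mug: Bystander: mug, 86 mm wide, 117 mm over the handle, 88 mm tall; origin at the centre of its underside.
- shot_glass: Bystander: small clear glass, 48 mm wide, 61 mm tall; origin at the centre of its underside.
- shaker: Bystander: salt shaker, 44 mm wide, 90 mm tall; origin at the centre of its underside.
- spice_jar: Bystander: spice jar with red cap, 45 mm wide, 106 mm tall; origin at the centre of its underside.
Things that resemble listed ones, but are neither listed nor needed, are in the scene too. There is more than one size of the gauge; the one meant has the size given above.

How it is judged:
By the outcome, as a careful person would: the job done as asked, in the order asked, and still so for the second after the job is handed in, while the arm keeps its last pose, push and grip.
It also fails if it takes over 72 s, if anything falls off the work surface, if the arm or the gripper's body presses on something with over 40 N, if the wrist force passes 120 N, or if a joint passes its speed limit or range.

## Working session

There is one attempt and no reset: what is moved stays moved. The work goes in short steps, Python scripts to look and compute and a tool call to move; the robot and the scene stay as the last step left them, time stands still between calls to the robot, and variables do not carry over. Pictures are saved under pics/ and viewed, at most 10 in all, crops included, and the job is handed in when it is done.

Besides the shell and the picture viewer there is one more tool, called after ">>>" as name([rows], argument=value, ...), one row to a line, values as JSON. move_arm: Moves the arm, as the interface text tells. Its arguments: {"type":"object","properties":{"plan":{"type":"array","items":{"type":"object","properties":{"delta_pos":{"type":"array","items":{"type":"number"}},"turn":{"type":"array","items":{"type":"number"}},"fingers":{"type":"number"}}}},"force":{"type":"number"}},"required":["plan"]}

```bash
mkdir -p pics
cat > h.py <<'E'
import numpy as np, cv2
from workcell import get_obs, camera, hand_in, tip_reach
def world(c):
    z=c["range_z"]; v,u=np.mgrid[0:z.shape[0],0:z.shape[1]]
    p=np.stack([(u-c["cx"])/c["fx"]*z,(v-c["cy"])/c["fy"]*z,z],-1)
    w=(p-c["t"])@c["R"]; w[z==0]=np.nan
    return w
def save(n,img): cv2.imwrite(f"pics/{n}.png",img[...,::-1])
E
python3 - <<'E'
from h import *
for n in("top","scene"):
    c=camera(n); np.savez(n,**c); save(n,np.ascontiguousarray(c["color"]))
    print(n,c["fx"],c["R"].round(3).tolist(),c["t"].round(3), (-c["R"].T@c["t"]).round(3))
o=get_obs(); print(o, tip_reach if not callable(tip_reach) else tip_reach())
a=cv2.imread("pics/top.png");b=cv2.imread("pics/scene.png")
E
```

```text
top 405.1049080682176 [[0.021, -1.0, -0.016], [-0.984, -0.018, -0.175], [0.174, 0.02, -0.985]] [0.098 0.582 1.05 ] [0.388 0.088 1.137]
scene 380.8451244603171 [[0.834, -0.552, 0.001], [-0.431, -0.652, -0.624], [0.345, 0.52, -0.781]] [-0.418  0.352  0.743] [ 0.244 -0.388  0.801]
{'clock': 0.1, 'joint_pos': array([ 1.2793864 ,  0.33282905, -0.06467617,  1.46085533,  0.0215948 ,
        1.34990402, -0.08851104]), 'joint_velocities': array([ 0.00015675, -0.00072443, -0.00057238, -0.00155532, -0.00070642,
        0.0013753 ,  0.00027501]), 'tau': array([ 1.35048907e-03, -6.26746058e+01,  4.91925096e-02, -3.92433929e+01,
        1.63218618e-02,  7.10002903e-03, -3.16172100e-05]), 'position': array([ 0.16588991, -0.60224756,  0.24158366]), 'ee_rot': array([ 9.90982073e-01,  1.33992938e-01, -1.17385059e-04, -6.39679322e-04]), 'ft_force': array([ 0.53934669, -0.65471161, -0.22736263]), 'torque': array([-0.01885436,  0.00231925, -0.00812775]), 'grasp_force': 0.0, 'grip_width': 0.9940485399819818} 0.011
```

View pics/top.png

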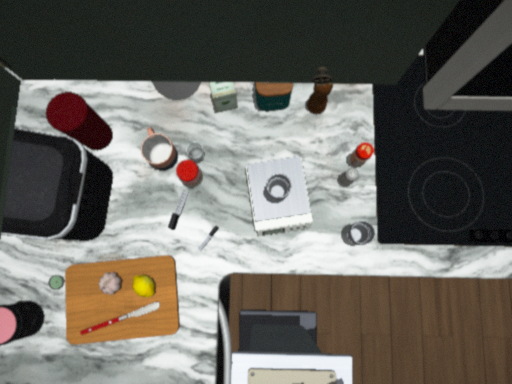

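View pics/scene.png

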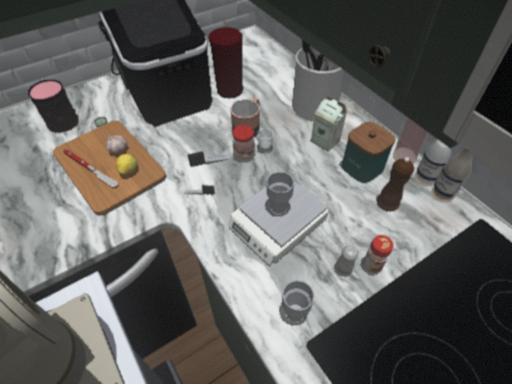

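The top view shows the scale at (278,195) with its cup at (277,187), and the loose cup at (357,233). Two gauges are candidates: A has its grip at (174,221) and blade up to (184,192), and B has its grip at (213,231) and blade to (202,248). I'll measure both and confirm in a crop.

Run:
```python
from h import *
ims=[]
for n,(u0,v0,w,h) in (("top",(150,180,80,80)),("scene",(170,125,80,80))):
    c=dict(np.load(n+".npz")); ims.append(cv2.resize(c["color"][v0:v0+h,u0:u0+w],(400,400),interpolation=cv2.INTER_CUBIC))
save("g",np.hstack(ims))
c=dict(np.load("top.npz")); W=world(c)
print(c["range_z"].shape)
for nm,(u0,v0,u1,v1) in dict(A=(164,186,192,232),B=(196,222,222,252)).items():
    P=W[v0:v1,u0:u1].reshape(-1,3); col=c["color"][v0:v1,u0:u1].reshape(-1,3).max(1)
    m=P[:,2]>0.02
    print(nm,m.sum(),P[m].mean(0),P[m].min(0),P[m].max(0))
    if m.sum()>4: print(cv2.minAreaRect((P[m][:,:2]*1000).astype(np.float32)))
c2=W
# platform, cups
for nm,(u0,v0,u1,v1) in dict(scale=(235,140,325,245),loose=(335,215,380,250)).items():
    P=W[v0:v1,u0:u1].reshape(-1,3)
    h,e=np.histogram(P[:,2],np.arange(-.01,.2,.004)); print(nm,[(round(float(x),3),int(k)) for x,k in zip(e,h) if k>8])
```

```text
(384, 512)
A 110 [0.49646791 0.32559015 0.04124127] [0.47533771 0.31601537 0.02048824] [0.51914674 0.33769742 0.05068689]
((497.0489501953125, 327.8609619140625), (15.702269554138184, 43.68876266479492), 74.50279235839844)
B 47 [0.47318037 0.21592591 0.03127608] [0.45945738 0.20488471 0.02317909] [0.48706    0.22707894 0.03826284]
((473.5169677734375, 216.3146209716797), (10.186199188232422, 31.09946632385254), 50.75697708129883)
scale [(-0.006, 249), (-0.002, 2843), (0.002, 2007), (0.006, 106), (0.01, 28), (0.014, 27), (0.018, 31), (0.022, 41), (0.026, 50), (0.03, 57), (0.034, 107), (0.038, 445), (0.042, 226), (0.046, 19), (0.05, 734), (0.054, 1727), (0.058, 305), (0.062, 14), (0.066, 11), (0.07, 11), (0.074, 11), (0.082, 14), (0.09, 10), (0.094, 16), (0.098, 12), (0.102, 11), (0.106, 15), (0.11, 45), (0.114, 40), (0.118, 24), (0.122, 12), (0.126, 13), (0.13, 17), (0.134, 11), (0.138, 13), (0.142, 13), (0.146, 21), (0.15, 44), (0.154, 19)]
loose [(-0.006, 58), (-0.002, 499), (0.002, 437), (0.006, 125), (0.01, 22), (0.014, 14), (0.018, 9), (0.022, 12), (0.026, 9), (0.03, 13), (0.038, 10), (0.042, 16), (0.046, 13), (0.05, 10), (0.054, 23), (0.058, 52), (0.062, 27), (0.066, 15), (0.07, 19), (0.074, 19), (0.078, 22), (0.082, 15), (0.086, 23), (0.09, 20), (0.094, 27), (0.098, 44)]
```

View pics/g.png

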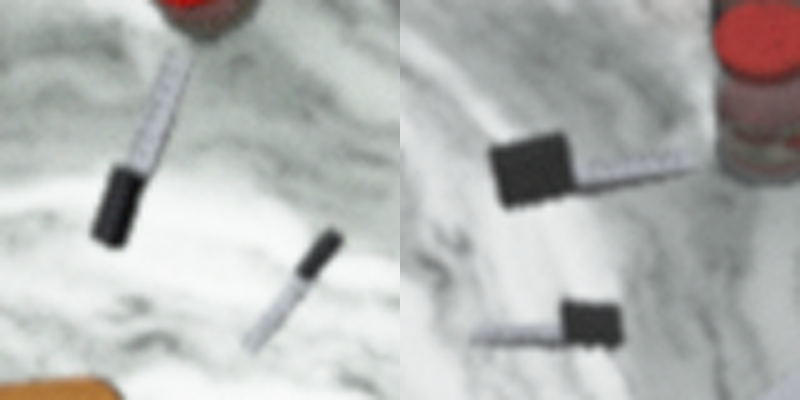

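Gauge A (left in the crop; grip about 44 × 15 mm and 44 mm tall, blade pointing to (184,192)) matches the given size. B, the smaller one, measures about 31 × 10 mm. Next I'll get the exact poses.

```bash
cat >> h.py <<'E'
from scipy.optimize import least_squares
def circ(P,r=None):
    m=P.mean(0); f=lambda q: np.hypot(P[:,0]-q[0],P[:,1]-q[1])-(q[2] if r is None else r)
    s=least_squares(f,[*m,0.03][:3 if r is None else 2],loss="soft_l1",f_scale=.002); return s.x.round(4),np.std(s.fun).round(4)
def cup(W,x,y,zlo,zhi,rad=.045):
    P=W.reshape(-1,3); P=P[np.isfinite(P[:,0])]
    P=P[(np.hypot(P[:,0]-x,P[:,1]-y)<rad)&(P[:,2]>zlo)&(P[:,2]<zhi)]; return P
E
python3 - <<'E'
from h import *
for n in("top","scene"):
    c=dict(np.load(n+".npz")); W=world(c); A=W.reshape(-1,3); A=A[np.isfinite(A[:,0])]
    print(n)
    if n=="top":
        P=W[165:200,260:295].reshape(-1,3); s0=np.nanmean(P[P[:,2]>.14],0)[:2]
        P=W[215:250,335:380].reshape(-1,3); l0=np.nanmean(P[P[:,2]>.088],0)[:2]
    for nm,p,z in(("scale",s0,.148),("loose",l0,.094)):
        P=cup(W,*p,z-.002,z+.012); print(nm,p,len(P),circ(P[:,:2],.030),circ(P[:,:2]),P[:,2].max(),np.median(P[:,2]))
        P=cup(W,*p,z-.028,z+.012); print("   band",len(P),circ(P[:,:2]))
    near=np.hypot(*(A[:,:2]-s0).T)<.14
    P=A[near&(A[:,2]>.047)&(A[:,2]<.063)]
    q=cv2.minAreaRect((P[:,:2]*1000).astype(np.float32)); print("plat",q)
    far=P[np.hypot(*(P[:,:2]-s0).T)>.05]; G=np.c_[far[:,:2]-s0,np.ones(len(far))]; print("plane",np.linalg.lstsq(G,far[:,2],rcond=None)[0],np.median(far[:,2]))
    m=near&(A[:,2]>.036)&(A[:,2]<.045); print("deck",m.sum(),A[m].mean(0))
    w=(np.hypot(*(A[:,:2]-[.45,.1]).T)<.15)&(abs(A[:,2])<.008); print("table z",np.median(A[w,2]))
    g=(np.hypot(*(A[:,:2]-[.497,.327]).T)<.035)
    P=A[g&(A[:,2]>.038)&(A[:,2]<.055)]; print("grip top",len(P),P.mean(0),cv2.minAreaRect((P[:,:2]*1000).astype(np.float32)))
    # blade: project
E
python3 - <<'E'
from h import *
c=dict(np.load("top.npz"))
def px(u,v,z):
    d=c["R"].T@np.array([(u-c["cx"])/c["fx"],(v-c["cy"])/c["fy"],1]); o=-c["R"].T@c["t"]; return (o+d*(z-o[2])/d[2]).round(4)
# crop px /5 + offset ; blade tip and root mid
print("tip",px(150+182/5-.5,180+55/5-.5,.003),"root",px(150+145/5-.5,180+170/5-.5,.009))
print("griptop ends",px(150+109/5-.5,180+240/5-.5,.044),px(150+128/5-.5,180+170/5-.5,.044))
E
```

```text
top
scale [0.58026459 0.04428808] 84 (array([0.5783, 0.0443]), np.float64(0.0007)) (array([0.5783, 0.0442, 0.0296]), np.float64(0.0007)) 0.15665637076579692 0.15204896863103506
   band 174 (array([0.578 , 0.0443, 0.0297]), np.float64(0.0006))
loose [ 0.47116409 -0.17400167] 84 (array([ 0.4712, -0.1731]), np.float64(0.0007)) (array([ 0.4712, -0.1731,  0.0297]), np.float64(0.0007)) 0.10466229638483242 0.09859823399972648
   band 211 (array([ 0.4709, -0.1729,  0.0297]), np.float64(0.0006))
plat ((587.3123779296875, 40.850250244140625), (166.16900634765625, 150.2515869140625), 10.070792198181152)
plane [-0.00074318  0.0009703   0.05516193] 0.05516842051042632
deck 719 [0.51736206 0.03349421 0.04073374]
table z 0.0014369907655563195
grip top 86 [0.49668517 0.32672077 0.04443264] ((496.93157958984375, 327.4491271972656), (13.937762260437012, 43.67385482788086), 74.36476135253906)
scene
scale [0.58026459 0.04428808] 121 (array([0.578 , 0.0443]), np.float64(0.001)) (array([0.5779, 0.0443, 0.0298]), np.float64(0.001)) 0.15382700088365744 0.1493279606305097
   band 488 (array([0.5779, 0.0442, 0.0298]), np.float64(0.0008))
loose [ 0.47116409 -0.17400167] 137 (array([ 0.47 , -0.173]), np.float64(0.0007)) (array([ 0.47  , -0.173 ,  0.0297]), np.float64(0.0007)) 0.09954181290798365 0.09641748997544503
   band 463 (array([ 0.4698, -0.1732,  0.0297]), np.float64(0.0006))
plat ((590.0948486328125, 41.78267288208008), (162.13099670410156, 151.69822692871094), 10.3895845413208)
plane [0.00159207 0.00241185 0.05257966] 0.05255693006921559
deck 929 [0.52434276 0.01057654 0.03859085]
table z -0.0011602854305103006
grip top 68 [0.49573623 0.32652764 0.04168494] ((496.8641357421875, 327.9583435058594), (16.126848220825195, 43.16697692871094), 73.3159408569336)
tip [0.5863 0.3009 0.003 ] root [0.5192 0.3174 0.009 ]
griptop ends [0.4767 0.3278 0.044 ] [0.515  0.3195 0.044 ]
```

```bash
cat >> h.py <<'E'
from scipy.spatial.transform import Rotation as Ro
def to(x,y,z,yaw=None):
    """shift and turn in tool axes from the present pose to TCP xyz, tool x axis at yaw (deg), tool down"""
    o=get_obs(); R=Ro.from_quat(o["ee_rot"]); d=R.inv().apply(np.array([x,y,z])-o["position"])
    a=np.radians(yaw)/2 if yaw is not None else None
    t=(R.inv()*Ro.from_quat([np.cos(a),np.sin(a),0,0])).as_rotvec() if a is not None else 0
    print("pos",o["position"].round(4),"d",d.round(4),"turn",np.round(t,4),"dist",np.linalg.norm(d).round(3),"F",o["ft_force"].round(2),"w",round(o["grip_width"],3),"g",round(float(o["grasp_force"]),1),"t",round(o["clock"],2),"j",o["joint_pos"].round(2))
E
python3 -c "
from h import *
to(.4705,-.173,.2,15.4)"
```

```text
pos [ 0.1659 -0.6022  0.2416] d [ 0.4077 -0.3329  0.042 ] turn [-0.0013  0.0001  0.    ] dist 0.528 F [ 0.54 -0.65 -0.23] w 0.994 g 0.0 t 0.1 j [ 1.28  0.33 -0.06  1.46  0.02  1.35 -0.09]
```

The manual's scale: shifts go in shares of 800 mm and turns go in shares of 180 degrees. Converting my numbers, 0.4077 m / 0.8 = 0.5096, -0.3329 m / 0.8 = -0.4161.

>>> move_arm([
  {"delta_pos": [0.5096,-0.4161,0.0525],"turn": [0,0,0],"fingers": 0},
  {"delta_pos": [0.5096,-0.4161,0.0525],"turn": [0,0,0],"fingers": 0},
  {"delta_pos": [0.5096,-0.4161,0.0525],"turn": [0,0,0],"fingers": 0},
  {"delta_pos": [0.5096,-0.4161,0.0525],"turn": [0,0,0],"fingers": 0},
  {"delta_pos": [0.5096,-0.4161,0.0525],"turn": [0,0,0],"fingers": 0},
  {"delta_pos": [0.5096,-0.4161,0.0525],"turn": [0,0,0],"fingers": 0},
  {"delta_pos": [0.5096,-0.4161,0.0525],"turn": [0,0,0],"fingers": 0},
  {"delta_pos": [0.5096,-0.4161,0.0525],"turn": [0,0,0],"fingers": 0},
  {"delta_pos": [0.5096,-0.4161,0.0525],"turn": [0,0,0],"fingers": 0},
  {"delta_pos": [0.5096,-0.4161,0.0525],"turn": [0,0,0],"fingers": 0},
  {"delta_pos": [0.5096,-0.4161,0.0525],"turn": [0,0,0],"fingers": 0},
  {"delta_pos": [0.5096,-0.4161,0.0525],"turn": [0,0,0],"fingers": 0},
])

```text
clock: 1.6
position: [0.47, -0.1746, 0.2003]
ee_rot: [0.991, 0.133, -0.0, 0.0]
ft_force: [0.2, -0.2, -0.2]
grip_width: 1.002
grasp_force: 0.0
```

```bash
python3 -c "
from h import *
to(.4705,-.173,.074,15.4)"
```

```text
pos [ 0.47   -0.1746  0.2003] d [ 0.0009 -0.0015  0.1263] turn [ 0.0003  0.0004 -0.0021] dist 0.126 F [ 0.25 -0.23 -0.16] w 1.002 g 0.0 t 1.6 j [ 0.72  0.12 -0.48  1.82  0.06  1.22 -1.09]
```

Converted, 0.126 m / 0.8 = 0.1575, 0.06 m / 0.8 = 0.075.

>>> move_arm([
  {"delta_pos": [0.0006,-0.0013,0.075],"fingers": 0},
  {"delta_pos": [0.0006,-0.0013,0.125],"fingers": 0},
  {"delta_pos": [0.0006,-0.0013,0.1575],"fingers": 0},
  {"delta_pos": [0.0006,-0.0013,0.1575],"fingers": 0},
  {"delta_pos": [0.0006,-0.0013,0.1575],"fingers": 0},
  {"delta_pos": [0.0006,-0.0013,0.1575],"fingers": 0},
])

```text
validation failed for argument at $.pl...
```

```bash
python3 -c "
from h import *
to(.4705,-.173,.074,15.4)"
```

```text
pos [ 0.47   -0.1746  0.2003] d [ 0.0009 -0.0015  0.1263] turn [ 0.0003  0.0004 -0.0021] dist 0.126 F [ 0.25 -0.23 -0.16] w 1.002 g 0.0 t 1.6 j [ 0.72  0.12 -0.48  1.82  0.06  1.22 -1.09]
```

Each row needs a turn as well.

Converted, 0.126 m / 0.8 = 0.1575, 0.06 m / 0.8 = 0.075.

>>> move_arm([
  {"delta_pos": [0.0006,-0.0013,0.075],"turn": [0,0,0],"fingers": 0},
  {"delta_pos": [0.0006,-0.0013,0.125],"turn": [0,0,0],"fingers": 0},
  {"delta_pos": [0.0006,-0.0013,0.1575],"turn": [0,0,0],"fingers": 0},
  {"delta_pos": [0.0006,-0.0013,0.1575],"turn": [0,0,0],"fingers": 0},
  {"delta_pos": [0.0006,-0.0013,0.1575],"turn": [0,0,0],"fingers": 0},
  {"delta_pos": [0.0006,-0.0013,0.1575],"turn": [0,0,0],"fingers": 0},
])

```text
clock: 2.35
position: [0.4717, -0.1728, 0.0757]
ee_rot: [0.991, 0.134, 0.001, 0.001]
ft_force: [0.9, 0.9, 0.3]
grip_width: 1.0
grasp_force: 0.0
```

```bash
python3 -c "
from h import *
to(.4705,-.173,.074,15.4)"
```

```text
pos [ 0.4717 -0.1728  0.0757] d [-0.0012 -0.0001  0.0017] turn [ 0.0016 -0.0017 -0.0004] dist 0.002 F [0.86 0.92 0.34] w 1.0 g 0.0 t 2.35 j [ 0.69  0.27 -0.48  1.94  0.15  0.96 -1.16]
```

>>> move_arm([
  {"delta_pos": [0,0,0],"turn": [0,0,0],"fingers": 1},
  {"delta_pos": [0,0,0],"turn": [0,0,0],"fingers": 1},
  {"delta_pos": [0,0,0],"turn": [0,0,0],"fingers": 1},
  {"delta_pos": [0,0,0],"turn": [0,0,0],"fingers": 1},
  {"delta_pos": [0,0,0],"turn": [0,0,0],"fingers": 1},
  {"delta_pos": [0,0,0],"turn": [0,0,0],"fingers": 1},
], force=40)

```text
clock: 3.1
position: [0.4714, -0.1724, 0.0753]
ee_rot: [0.991, 0.134, 0.0, 0.0]
ft_force: [-1.5, 0.7, 7.2]
grip_width: 0.704
grasp_force: 42.4
```

```bash
python3 -c "
from h import *
to(.4705,-.173,.25,15.4)"
```

```text
pos [ 0.4714 -0.1724  0.0753] d [-0.0008  0.0005 -0.1747] turn [ 0.001  -0.0008 -0.0001] dist 0.175 F [-1.52  0.67  7.24] w 0.704 g 42.4 t 3.1 j [ 0.69  0.27 -0.48  1.94  0.15  0.96 -1.16]
```

Converted, -0.175 m / 0.8 = -0.2188, -0.14 m / 0.8 = -0.175.

>>> move_arm([
  {"delta_pos": [0,0,-0.025],"turn": [0,0,0],"fingers": 1},
  {"delta_pos": [0,0,-0.075],"turn": [0,0,0],"fingers": 1},
  {"delta_pos": [0,0,-0.125],"turn": [0,0,0],"fingers": 1},
  {"delta_pos": [0,0,-0.175],"turn": [0,0,0],"fingers": 1},
  {"delta_pos": [0,0,-0.2188],"turn": [0,0,0],"fingers": 1},
  {"delta_pos": [0,0,-0.2188],"turn": [0,0,0],"fingers": 1},
  {"delta_pos": [0,0,-0.2188],"turn": [0,0,0],"fingers": 1},
  {"delta_pos": [0,0,-0.2188],"turn": [0,0,0],"fingers": 1},
])

```text
clock: 4.1
position: [0.4701, -0.1721, 0.2478]
ee_rot: [0.991, 0.134, -0.001, -0.001]
ft_force: [-0.6, 0.3, -3.8]
grip_width: 0.706
grasp_force: 45.2
```

Run:
```python
from h import *
o=get_obs()
for n in("top","scene"):
    W=world(camera(n)); P=W.reshape(-1,3); p=o["position"]
    P=cup(W,p[0],p[1],.17,.21,.045); print(n,len(P),circ(P[:,:2]))
    P=cup(W,p[0],p[1],.14,.30,.045); print(np.histogram(P[:,2],np.arange(.14,.3,.01))[0])
to(.578,.0443,.25,15.4)
```

```text
top 19 (array([ 0.4843, -0.1712,  0.0333]), np.float64(0.0018))
[ 0  0  0  3  4  4  8  9 17 32 22 25 19 36  2]
scene 315 (array([ 0.469 , -0.1724,  0.0212]), np.float64(0.0012))
[  0   0   0  27  66  97 125 136 136 167 173 181 228  80  54]
pos [ 0.4704 -0.1721  0.2482] d [ 0.1612 -0.18   -0.0018] turn [-0.0012  0.0014  0.0001] dist 0.242 F [ 0.46 -0.14 -4.04] w 0.709 g 45.2 t 4.2 j [ 0.73  0.09 -0.49  1.75  0.04  1.32 -1.07]
```

Converted, -0.18 m / 0.8 = -0.225, -0.167 m / 0.8 = -0.2088.

>>> move_arm([
  {"delta_pos": [0.0405,-0.045,-0.0025],"turn": [0,0,0],"fingers": 1},
  {"delta_pos": [0.081,-0.09,-0.0038],"turn": [0,0,0],"fingers": 1},
  {"delta_pos": [0.1215,-0.135,-0.0038],"turn": [0,0,0],"fingers": 1},
  {"delta_pos": [0.1625,-0.18,-0.0038],"turn": [0,0,0],"fingers": 1},
  {"delta_pos": [0.1875,-0.2088,-0.0038],"turn": [0,0,0],"fingers": 1},
  {"delta_pos": [0.2028,-0.225,-0.0038],"turn": [0,0,0],"fingers": 1},
  {"delta_pos": [0.2028,-0.225,-0.0038],"turn": [0,0,0],"fingers": 1},
  {"delta_pos": [0.2028,-0.225,-0.0038],"turn": [0,0,0],"fingers": 1},
  {"delta_pos": [0.2028,-0.225,-0.0038],"turn": [0,0,0],"fingers": 1},
])

```text
clock: 5.32
position: [0.5793, 0.0429, 0.2523]
ee_rot: [0.991, 0.133, -0.0, 0.0]
ft_force: [-0.2, -1.0, -2.2]
grip_width: 0.709
grasp_force: 45.2
```

Run:
```python
from h import *
c=camera("scene"); W=world(c)
P=W.reshape(-1,3)
for z0,z1 in((.1,.118),(.118,.15),(.18,.21),(.21,.225),(.235,.265)):
    Q=cup(W,.578,.044,z0,z1); print(z0,len(Q),circ(Q[:,:2]) if len(Q)>20 else '')
save("s2",cv2.resize(c["color"][100:260,200:360],(640,640),interpolation=cv2.INTER_CUBIC))
to(.579,.0445,.113,15.4)
```

```text
0.1 184 (array([0.5776, 0.0438, 0.0273]), np.float64(0.0023))
0.118 340 (array([0.5777, 0.0441, 0.0296]), np.float64(0.0008))
0.18 150 (array([0.5787, 0.0424, 0.0214]), np.float64(0.0012))
0.21 94 (array([0.5782, 0.0424, 0.0239]), np.float64(0.0008))
0.235 547 (array([0.5783, 0.0414, 0.0301]), np.float64(0.0029))
pos [0.5793 0.0431 0.2524] d [ 0.     -0.0015  0.1394] turn [ 0.0007  0.     -0.0016] dist 0.139 F [ 0.18  0.11 -3.16] w 0.71 g 45.2 t 5.38 j [ 0.38  0.3  -0.65  1.54  0.18  1.37 -1.59]
```

View pics/s2.png

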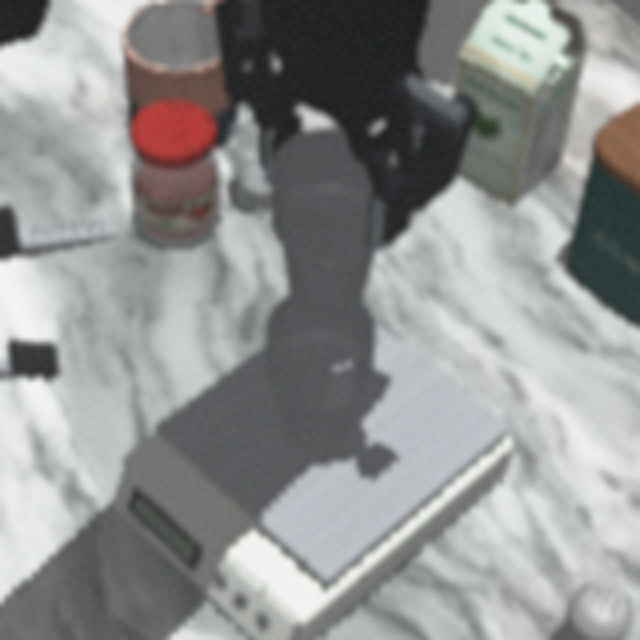

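The scene view shows the held cup above the scale cup at about (320,200) in the crop, with the scale cup at (320,370). It is roughly 2 mm off in y, which I'll correct while lowering.

Converted, 0.08 m / 0.8 = 0.1, 0.078 m / 0.8 = 0.0975.

>>> move_arm([
  {"delta_pos": [-0.0004,-0.0021,0.0125],"turn": [0,0,0],"fingers": 1},
  {"delta_pos": [-0.0004,-0.0021,0.0313],"turn": [0,0,0],"fingers": 1},
  {"delta_pos": [-0.0004,-0.0021,0.05],"turn": [0,0,0],"fingers": 1},
  {"delta_pos": [-0.0004,-0.0021,0.0688],"turn": [0,0,0],"fingers": 1},
  {"delta_pos": [-0.0004,-0.0021,0.0875],"turn": [0,0,0],"fingers": 1},
  {"delta_pos": [-0.0004,-0.0021,0.0975],"turn": [0,0,0],"fingers": 1},
  {"delta_pos": [-0.0004,-0.0021,0.1],"turn": [0,0,0],"fingers": 1},
  {"delta_pos": [-0.0004,-0.0021,0.1],"turn": [0,0,0],"fingers": 1},
  {"delta_pos": [-0.0004,-0.0021,0.1],"turn": [0,0,0],"fingers": 1},
])

```text
clock: 6.5
position: [0.579, 0.046, 0.1729]
ee_rot: [0.991, 0.134, 0.0, 0.0]
ft_force: [0.2, -0.7, -3.4]
grip_width: 0.706
grasp_force: 45.2
```

Run:
```python
from h import *
to(.579,.0445,.168,15.4)
```

```text
pos [0.579  0.046  0.1729] d [-0.0004  0.0014  0.0049] turn [ 0.0004 -0.0009 -0.    ] dist 0.005 F [ 0.23 -0.67 -3.37] w 0.706 g 45.2 t 6.5 j [ 0.37  0.35 -0.64  1.65  0.22  1.22 -1.62]
```

Converted, 0.004 m / 0.8 = 0.005, 0.002 m / 0.8 = 0.0025.

>>> move_arm([
  {"delta_pos": [0,0.0013,0.0025],"turn": [0,0,0],"fingers": 1},
  {"delta_pos": [0,0.0013,0.005],"turn": [0,0,0],"fingers": 1},
  {"delta_pos": [0,0.0013,0.005],"turn": [0,0,0],"fingers": 1},
  {"delta_pos": [0,0.0013,0.005],"turn": [0,0,0],"fingers": 1},
])

```text
clock: 7.0
position: [0.579, 0.045, 0.1683]
ee_rot: [0.991, 0.134, 0.0, 0.0]
ft_force: [-0.8, -0.2, -3.8]
grip_width: 0.707
grasp_force: 45.2
```

Converted, 0.002 m / 0.8 = 0.0025, 0.001 m / 0.8 = 0.0013.

>>> move_arm([
  {"delta_pos": [0,0,0.0013],"turn": [0,0,0],"fingers": 1},
  {"delta_pos": [0,0,0.0025],"turn": [0,0,0],"fingers": 1},
  {"delta_pos": [0,0,0.0025],"turn": [0,0,0],"fingers": 1},
  {"delta_pos": [0,0,0.0025],"turn": [0,0,0],"fingers": 1},
])

```text
clock: 7.5
position: [0.5792, 0.045, 0.1667]
ee_rot: [0.991, 0.134, 0.0, 0.0]
ft_force: [-0.8, 0.7, 1.7]
grip_width: 0.707
grasp_force: 45.7
```

Converted, -0.1 m / 0.8 = -0.125, -0.07 m / 0.8 = -0.0875.

>>> move_arm([
  {"delta_pos": [0,0,-0.0006],"turn": [0,0,0],"fingers": 0},
  {"delta_pos": [0,0,-0.0006],"turn": [0,0,0],"fingers": 0},
  {"delta_pos": [0,0,-0.0006],"turn": [0,0,0],"fingers": 0},
  {"delta_pos": [0,0,-0.0006],"turn": [0,0,0],"fingers": 0},
  {"delta_pos": [0,0,-0.0006],"turn": [0,0,0],"fingers": 0},
  {"delta_pos": [0,0,-0.0375],"turn": [0,0,0],"fingers": 0},
  {"delta_pos": [0,0,-0.0875],"turn": [0,0,0],"fingers": 0},
  {"delta_pos": [0,0,-0.125],"turn": [0,0,0],"fingers": 0},
  {"delta_pos": [0,0,-0.125],"turn": [0,0,0],"fingers": 0},
])

```text
clock: 8.62
position: [0.58, 0.0453, 0.2688]
ee_rot: [0.991, 0.134, 0.002, 0.0]
ft_force: [-0.3, 0.4, -0.6]
grip_width: 1.002
grasp_force: 0.0
```

Run:
```python
from h import *
to(.497,.327,.26,164)
```

```text
pos [0.58   0.0453 0.2688] d [-0.0053 -0.2936  0.0085] turn [ 5.7000e-03 -1.0000e-04 -2.5936e+00] dist 0.294 F [-0.27  0.41 -0.58] w 1.002 g 0.0 t 8.62 j [ 0.38  0.29 -0.65  1.52  0.18  1.4  -1.59]
```

Converted, -0.2936 m / 0.8 = -0.367, -0.27 m / 0.8 = -0.3375, -0.18 rad / 3.1416 = -0.0573.

>>> move_arm([
  {"delta_pos": [0,-0.0625,0],"turn": [0,0,-0.0573],"fingers": 0},
  {"delta_pos": [0,-0.125,0],"turn": [0,0,-0.1146],"fingers": 0},
  {"delta_pos": [-0.0025,-0.1875,0],"turn": [0,0,-0.1719],"fingers": 0},
  {"delta_pos": [-0.0038,-0.25,0.0038],"turn": [0,0,-0.2292],"fingers": 0},
  {"delta_pos": [-0.005,-0.3,0.0063],"turn": [0,0,-0.2865],"fingers": 0},
  {"delta_pos": [-0.0063,-0.3375,0.01],"turn": [0,0,-0.3438],"fingers": 0},
  {"delta_pos": [-0.0063,-0.367,0.01],"turn": [0,0,-0.4011],"fingers": 0},
  {"delta_pos": [-0.0063,-0.367,0.01],"turn": [0,0,-0.4584],"fingers": 0},
  {"delta_pos": [-0.0063,-0.367,0.01],"turn": [0,0,-0.5157],"fingers": 0},
  {"delta_pos": [-0.0063,-0.367,0.01],"turn": [0,0,-0.573],"fingers": 0},
  {"delta_pos": [-0.0063,-0.367,0.01],"turn": [0,0,-0.6303],"fingers": 0},
  {"delta_pos": [-0.0063,-0.367,0.01],"turn": [0,0,-0.6875],"fingers": 0},
])

```text
clock: 10.12
position: [0.4959, 0.3265, 0.2573]
ee_rot: [0.346, 0.938, -0.0, -0.0]
ft_force: [0.4, 0.1, -0.3]
grip_width: 1.003
grasp_force: 0.0
```

Run:
```python
from h import *
to(.497,.327,.12,164)
c=camera("scene"); W=world(c)
for z0,z1 in((.118,.15),(.165,.188)):
    Q=cup(W,.578,.044,z0,z1); print(z0,len(Q),circ(Q[:,:2]) if len(Q)>20 else '')
Q=cup(W,.578,.044,.18,.21); print(Q[:,2].max(),len(Q))
A=W.reshape(-1,3); m=(np.hypot(*(A[:,:2]-[.589,.041]).T)<.09)&(A[:,2]>.046)&(A[:,2]<.062)&(np.hypot(*(A[:,:2]-[.578,.044]).T)>.05); print("plat top",np.median(A[m,2]))
save("s3",cv2.resize(c["color"][100:260,170:330],(640,640),interpolation=cv2.INTER_CUBIC))
```

```text
pos [0.4959 0.3265 0.2573] d [-0.0005  0.0013  0.1373] turn [-0.001  -0.0006 -0.4274] dist 0.137 F [ 0.38  0.08 -0.34] w 1.003 g 0.0 t 10.12 j [ 0.18  0.48 -1.13  1.48  0.43  1.45 -0.09]
0.118 344 (array([0.5763, 0.042 , 0.0275]), np.float64(0.0014))
0.165 386 (array([0.5778, 0.0442, 0.0297]), np.float64(0.0008))
0.1915650971443766 202
plat top 0.0519219843204144
```

View pics/s3.png

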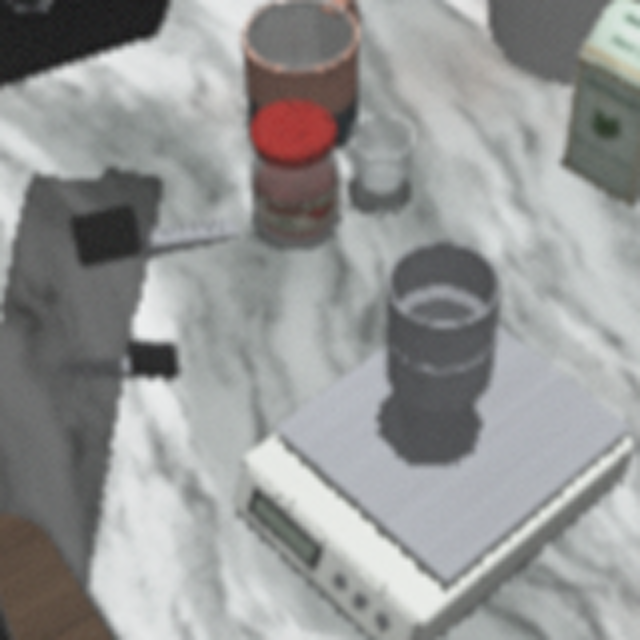

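The cups are nested upright, with the upper rim near (443,265) in the crop and the seam at (443,360). Next is the gauge grip.

Converted, 0.137 m / 0.8 = 0.1713, 0.11 m / 0.8 = 0.1375, -0.427 rad / 3.1416 = -0.1359.

>>> move_arm([
  {"delta_pos": [-0.0013,0.0013,0.0375],"turn": [0,0,-0.0573],"fingers": 0},
  {"delta_pos": [-0.0013,0.0013,0.0875],"turn": [0,0,-0.1146],"fingers": 0},
  {"delta_pos": [-0.0013,0.0013,0.1375],"turn": [0,0,-0.1359],"fingers": 0},
  {"delta_pos": [-0.0013,0.0013,0.1713],"turn": [0,0,-0.1359],"fingers": 0},
  {"delta_pos": [-0.0013,0.0013,0.1713],"turn": [0,0,-0.1359],"fingers": 0},
  {"delta_pos": [-0.0013,0.0013,0.1713],"turn": [0,0,-0.1359],"fingers": 0},
])

```text
clock: 10.92
position: [0.4978, 0.3272, 0.1223]
ee_rot: [0.143, 0.99, 0.0, 0.0]
ft_force: [0.4, 0.6, 0.1]
grip_width: 1.0
grasp_force: 0.0
```

Run:
```python
from h import *
to(.497,.3275,.022,164)
```

```text
pos [0.4978 0.3272 0.1223] d [ 9.000e-04 -1.000e-04  1.003e-01] turn [ 0.0008  0.0005 -0.0076] dist 0.1 F [0.42 0.61 0.13] w 1.0 g 0.0 t 10.93 j [ 0.17  0.63 -1.12  1.64  0.6   1.25  0.22]
```

Converted, 0.1 m / 0.8 = 0.125, 0.0005 m / 0.8 = 0.0006, -0.007 rad / 3.1416 = -0.0022.

>>> move_arm([
  {"delta_pos": [0.0006,0,0.05],"turn": [0,0,-0.0022],"fingers": 0},
  {"delta_pos": [0.0006,0,0.1],"turn": [0,0,-0.0022],"fingers": 0},
  {"delta_pos": [0.0006,0,0.125],"turn": [0,0,-0.0022],"fingers": 0},
  {"delta_pos": [0.0006,0,0.125],"turn": [0,0,-0.0022],"fingers": 0},
  {"delta_pos": [0.0006,0,0.125],"turn": [0,0,-0.0022],"fingers": 0},
  {"delta_pos": [0.0006,0,0.125],"turn": [0,0,-0.0022],"fingers": 0.4},
  {"delta_pos": [0.0006,0,0.125],"turn": [0,0,-0.0022],"fingers": 0.7},
  {"delta_pos": [0.0006,0,0.125],"turn": [0,0,-0.0022],"fingers": 1},
  {"delta_pos": [0.0006,0,0.125],"turn": [0,0,-0.0022],"fingers": 1},
  {"delta_pos": [0.0006,0,0.125],"turn": [0,0,-0.0022],"fingers": 1},
  {"delta_pos": [0.0006,0,0.125],"turn": [0,0,-0.0022],"fingers": 1},
  {"delta_pos": [0.0006,0,0.125],"turn": [0,0,-0.0022],"fingers": 1},
], force=50)

```text
clock: 12.42
position: [0.4972, 0.3269, 0.0214]
ee_rot: [0.139, 0.99, -0.0, 0.0]
ft_force: [-1.7, -1.3, 3.8]
grip_width: 0.159
grasp_force: 52.8
```

Run:
```python
from h import *
to(.497,.3275,.022,164)
```

```text
pos [0.4972 0.3269 0.0214] d [ 0.0003  0.0005 -0.0006] turn [-0.0001  0.0002  0.0004] dist 0.001 F [-1.65 -1.34  3.76] w 0.159 g 52.8 t 12.43 j [ 0.11  0.74 -1.03  1.71  0.71  1.1   0.16]
```

Converted, -0.12 m / 0.8 = -0.15, -0.08 m / 0.8 = -0.1.

>>> move_arm([
  {"delta_pos": [0,0,-0.0125],"turn": [0,0,0],"fingers": 1},
  {"delta_pos": [0,0,-0.05],"turn": [0,0,0],"fingers": 1},
  {"delta_pos": [0,0,-0.1],"turn": [0,0,0],"fingers": 1},
  {"delta_pos": [0,0,-0.15],"turn": [0,0,0],"fingers": 1},
  {"delta_pos": [0,0,-0.15],"turn": [0,0,0],"fingers": 1},
  {"delta_pos": [0,0,-0.15],"turn": [0,0,0],"fingers": 1},
])

```text
clock: 13.18
position: [0.4969, 0.3266, 0.1409]
ee_rot: [0.139, 0.99, -0.0, -0.0]
ft_force: [-0.4, -0.7, -1.6]
grip_width: 0.154
grasp_force: 52.3
```

Run:
```python
from h import *
s=np.array([.589,.041]);u=np.array([np.cos(np.radians(10.2)),np.sin(np.radians(10.2))])
print(s-.18*u)
to(*(s-.18*u),.14,190.2)
```

```text
[0.41184479 0.00912475]
pos [0.4969 0.3266 0.1409] d [-0.0056 -0.3286  0.0011] turn [-6.000e-04 -1.000e-04 -4.569e-01] dist 0.329 F [-0.41 -0.65 -1.61] w 0.154 g 52.3 t 13.18 j [ 0.18  0.61 -1.14  1.62  0.58  1.28  0.24]
```

Converted, -0.3286 m / 0.8 = -0.4108, -0.0056 m / 0.8 = -0.007, -0.24 rad / 3.1416 = -0.0764.

>>> move_arm([
  {"delta_pos": [-0.0009,-0.0513,0],"turn": [0,0,-0.0191],"fingers": 1},
  {"delta_pos": [-0.0018,-0.1025,0],"turn": [0,0,-0.0382],"fingers": 1},
  {"delta_pos": [-0.0026,-0.1538,0],"turn": [0,0,-0.0573],"fingers": 1},
  {"delta_pos": [-0.0035,-0.205,0],"turn": [0,0,-0.0764],"fingers": 1},
  {"delta_pos": [-0.0044,-0.2563,0],"turn": [0,0,-0.0955],"fingers": 1},
  {"delta_pos": [-0.0053,-0.3075,0],"turn": [0,0,-0.1146],"fingers": 1},
  {"delta_pos": [-0.0063,-0.3588,0],"turn": [0,0,-0.1337],"fingers": 1},
  {"delta_pos": [-0.007,-0.3938,0],"turn": [0,0,-0.1455],"fingers": 1},
  {"delta_pos": [-0.007,-0.4108,0],"turn": [0,0,-0.1455],"fingers": 1},
  {"delta_pos": [-0.007,-0.4108,0],"turn": [0,0,-0.1455],"fingers": 1},
  {"delta_pos": [-0.007,-0.4108,0],"turn": [0,0,-0.1455],"fingers": 1},
  {"delta_pos": [-0.007,-0.4108,0],"turn": [0,0,-0.1455],"fingers": 1},
])

```text
clock: 14.68
position: [0.4121, 0.0105, 0.1412]
ee_rot: [-0.09, 0.996, 0.001, -0.0]
ft_force: [1.3, -0.7, -0.6]
grip_width: 0.152
grasp_force: 52.3
```

Run:
```python
from h import *
to(.4118,.0091,.07,190.2)
c=camera("top"); s=camera("scene"); np.savez("top4",**c)
a=cv2.resize(c["color"][140:260,230:330],(400,480),interpolation=cv2.INTER_CUBIC)
b=cv2.resize(s["color"][150:270,200:300],(400,480),interpolation=cv2.INTER_CUBIC)
save("s4",np.hstack([a,b]))
```

```text
pos [0.4121 0.0105 0.1412] d [ 0.0005 -0.0014  0.0712] turn [0.0011 0.     0.0018] dist 0.071 F [ 1.26 -0.73 -0.63] w 0.152 g 52.3 t 14.68 j [ 1.35  0.03 -1.46  2.06  0.03  1.08  1.63]
```

View pics/s4.png

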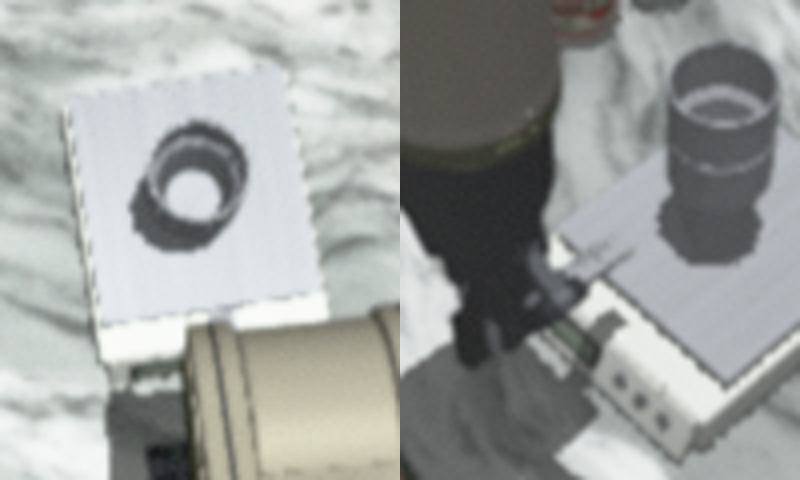

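The gauge is in the jaws above the front deck (scene crop: blade from (560,265) to (625,250)), with the cups nested. I'll refine the platform's front edge using the corners read off the top crop: (105,325), (325,290), (268,70) and (68,105).

Run:
```python
from h import *
c=dict(np.load("top4.npz"))
def px(u,v,z,c):
    d=c["R"].T@np.array([(u-c["cx"])/c["fx"],(v-c["cy"])/c["fy"],1]); o=-c["R"].T@c["t"]; return o+d*(z-o[2])/d[2]
K=np.array([px(230+a/4-.4,140+b/4-.4,.0525,c)[:2] for a,b in((105,325),(325,290),(268,70),(68,105))])
print(K.round(4),K.mean(0))
for i,j in((0,1),(1,2),(2,3),(3,0)):
    e=K[j]-K[i]; print(np.linalg.norm(e).round(4),np.degrees(np.arctan2(e[1],e[0])).round(1))
s=camera("scene"); 
# blade tip in scene: crop (625,250) -> col (625-400)/4+200,row 250/4+150
print("tip scene at z=.122",px(200+225/4-.4,150+250/4-.4,.122,s).round(4))
o=get_obs();a=np.radians(10.2);print("pred tip",o["position"][:2]+.0925*np.array([np.cos(a),np.sin(a)]))
```

```text
[[ 0.4983  0.0992]
 [ 0.5248 -0.0482]
 [ 0.6766 -0.0096]
 [ 0.6495  0.1276]] [0.5872993  0.04227108]
0.1497 -79.8
0.1566 14.3
0.1399 101.2
0.1538 -169.3
tip scene at z=.122 [0.4994 0.0226 0.122 ]
pred tip [0.50315057 0.02655857]
```

Converted, 0.074 m / 0.8 = 0.0925, 0.055 m / 0.8 = 0.0688.

>>> move_arm([
  {"delta_pos": [0.0006,0,0.0375],"turn": [0,0,0],"fingers": 1},
  {"delta_pos": [0.0006,0,0.0688],"turn": [0,0,0],"fingers": 1},
  {"delta_pos": [0.0006,0,0.0925],"turn": [0,0,0],"fingers": 1},
  {"delta_pos": [0.0006,0,0.0925],"turn": [0,0,0],"fingers": 1},
  {"delta_pos": [0.0006,0,0.0925],"turn": [0,0,0],"fingers": 1},
])

```text
clock: 15.45
position: [0.412, 0.0097, 0.068]
ee_rot: [-0.089, 0.996, 0.0, 0.0]
ft_force: [0.9, -0.5, 0.0]
grip_width: 0.158
grasp_force: 52.3
```

Run:
```python
from h import *
to(.4118,.0097,.063,190.2)
s=camera("scene"); save("s5",cv2.resize(s["color"][190:270,205:285],(560,560),interpolation=cv2.INTER_CUBIC))
```

```text
pos [0.412  0.0097 0.068 ] d [0.0002 0.     0.005 ] turn [0.0001 0.0007 0.0007] dist 0.005 F [ 0.86 -0.5   0.03] w 0.158 g 52.3 t 15.45 j [ 1.11  0.29 -1.32  2.14  0.35  0.96  1.35]
```

View pics/s5.png

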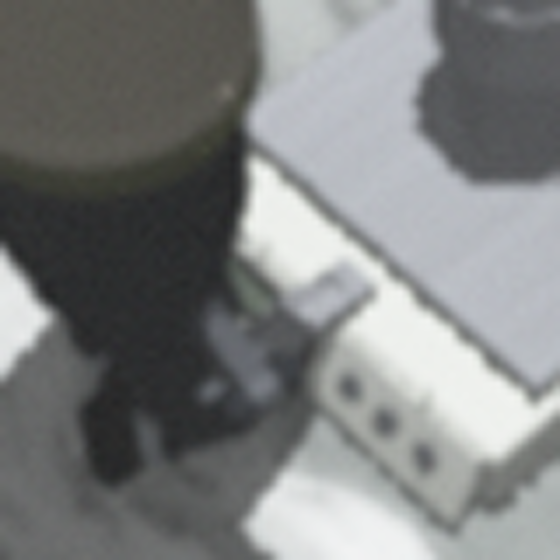

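The blade's tip is at about (355,280) in the crop, over the deck and just short of the platform edge. I'll lower it to just above the deck and start sliding in.

Converted, 0.0052 m / 0.8 = 0.0065, 0.003 m / 0.8 = 0.0038.

>>> move_arm([
  {"delta_pos": [0,0,0.0038],"turn": [0,0,0],"fingers": 1},
  {"delta_pos": [0,0,0.0065],"turn": [0,0,0],"fingers": 1},
  {"delta_pos": [0,0,0.0065],"turn": [0,0,0],"fingers": 1},
  {"delta_pos": [0,0,0.0065],"turn": [0,0,0],"fingers": 1},
])

```text
clock: 16.0
position: [0.4116, 0.0094, 0.0621]
ee_rot: [-0.089, 0.996, -0.0, 0.0]
ft_force: [0.2, -0.5, -0.2]
grip_width: 0.154
grasp_force: 52.3
```

Run:
```python
from h import *
to(.4118,.0097,.063,190.2)
```

```text
pos [0.4116 0.0094 0.0621] d [-0.0003  0.0003 -0.0009] turn [-0.0001  0.      0.0001] dist 0.001 F [ 0.24 -0.5  -0.24] w 0.154 g 52.3 t 16.0 j [ 1.09  0.3  -1.3   2.14  0.36  0.95  1.33]
```

No contact yet, so I'll lower to the deck in small steps.

Converted, -0.018 m / 0.8 = -0.0225, -0.015 m / 0.8 = -0.0188.

>>> move_arm([
  {"delta_pos": [-0.0063,0,0],"turn": [0,0,0],"fingers": 1},
  {"delta_pos": [-0.0125,0,0],"turn": [0,0,0],"fingers": 1},
  {"delta_pos": [-0.0188,0,0],"turn": [0,0,0],"fingers": 1},
  {"delta_pos": [-0.0225,0,0],"turn": [0,0,0],"fingers": 1},
  {"delta_pos": [-0.0225,0,0],"turn": [0,0,0],"fingers": 1},
  {"delta_pos": [-0.0225,0,0],"turn": [0,0,0],"fingers": 1},
])

```text
clock: 16.75
position: [0.4292, 0.0126, 0.062]
ee_rot: [-0.089, 0.996, -0.0, -0.0]
ft_force: [-0.6, -0.0, -0.1]
grip_width: 0.156
grasp_force: 52.3
```

Converted, 0.0007 m / 0.8 = 0.0009, 0.0005 m / 0.8 = 0.0006.

>>> move_arm([
  {"delta_pos": [0,0,0.0006],"turn": [0,0,0],"fingers": 1},
  {"delta_pos": [0,0,0.0009],"turn": [0,0,0],"fingers": 1},
  {"delta_pos": [0,0,0.0009],"turn": [0,0,0],"fingers": 1},
])

```text
clock: 17.12
position: [0.4292, 0.0125, 0.0614]
ee_rot: [-0.089, 0.996, -0.0, -0.0]
ft_force: [1.1, -0.9, -0.6]
grip_width: 0.151
grasp_force: 52.3
```

Run:
```python
from h import *
to(.4118,.0097,.063,190.2); print(get_obs()["torque"])
```

```text
pos [0.4292 0.0125 0.0614] d [ 0.0177  0.0003 -0.0016] turn [-0.0001 -0.      0.0001] dist 0.018 F [ 1.12 -0.85 -0.57] w 0.151 g 52.3 t 17.12 j [ 1.02  0.35 -1.25  2.1   0.41  0.97  1.29]
[-0.00126228  0.02522684  0.01727528]
```

Converted, 0.0005 m / 0.8 = 0.0006.

>>> move_arm([
  {"delta_pos": [0,0,0.0006],"turn": [0,0,0],"fingers": 1},
  {"delta_pos": [0,0,0.0006],"turn": [0,0,0],"fingers": 1},
  {"delta_pos": [0,0,0.0006],"turn": [0,0,0],"fingers": 1},
])

```text
clock: 17.5
position: [0.4292, 0.0125, 0.0611]
ee_rot: [-0.089, 0.996, -0.0, -0.0]
ft_force: [-3.9, -0.8, 5.1]
grip_width: 0.158
grasp_force: 53.4
```

Converted, 0.0005 m / 0.8 = 0.0006.

>>> move_arm([
  {"delta_pos": [0,0,0.0006],"turn": [0,0,0],"fingers": 1},
  {"delta_pos": [0,0,0.0006],"turn": [0,0,0],"fingers": 1},
  {"delta_pos": [0,0,0.0006],"turn": [0,0,0],"fingers": 1},
])

```text
clock: 17.88
position: [0.4292, 0.0126, 0.0608]
ee_rot: [-0.089, 0.996, -0.0, -0.0]
ft_force: [-6.5, -1.0, 9.9]
grip_width: 0.157
grasp_force: 54.1
```

Run:
```python
from h import *
to(.4118,.0097,.063,190.2); print(get_obs()["torque"])
```

```text
pos [0.4292 0.0126 0.0608] d [ 0.0177  0.0002 -0.0022] turn [-0.0005 -0.0005  0.0003] dist 0.018 F [-6.52 -1.03  9.94] w 0.157 g 54.1 t 17.88 j [ 1.02  0.35 -1.25  2.1   0.41  0.97  1.29]
[-8.68542203e-02  7.30499639e-01 -3.28932469e-04]
```

Converted, -0.004 m / 0.8 = -0.005, -0.003 m / 0.8 = -0.0038.

>>> move_arm([
  {"delta_pos": [0,0,-0.0006],"turn": [0,0,0],"fingers": 1},
  {"delta_pos": [-0.0013,0,-0.0006],"turn": [0,0,0],"fingers": 1},
  {"delta_pos": [-0.0038,0,-0.0006],"turn": [0,0,0],"fingers": 1},
  {"delta_pos": [-0.005,0,-0.0006],"turn": [0,0,0],"fingers": 1},
  {"delta_pos": [-0.005,0,-0.0006],"turn": [0,0,0],"fingers": 1},
])

```text
clock: 18.5
position: [0.4333, 0.0132, 0.061]
ee_rot: [-0.089, 0.996, -0.0, -0.0]
ft_force: [-2.8, -0.6, 4.5]
grip_width: 0.153
grasp_force: 53.2
```

>>> move_arm([
  {"delta_pos": [-0.0013,0,0],"turn": [0,0,0],"fingers": 1},
  {"delta_pos": [-0.0038,0,0],"turn": [0,0,0],"fingers": 1},
  {"delta_pos": [-0.005,0,0],"turn": [0,0,0],"fingers": 1},
  {"delta_pos": [-0.005,0,0],"turn": [0,0,0],"fingers": 1},
])

```text
clock: 19.0
position: [0.4373, 0.014, 0.061]
ee_rot: [-0.089, 0.996, -0.0, -0.0]
ft_force: [-3.1, -0.4, 5.8]
grip_width: 0.157
grasp_force: 53.4
```

Run:
```python
from h import *
to(.4118,.0097,.063,190.2); print(get_obs()["torque"])
```

```text
pos [0.4373 0.014  0.061 ] d [ 0.0258  0.0003 -0.002 ] turn [-0.0002 -0.0002  0.0001] dist 0.026 F [-3.13 -0.35  5.81] w 0.157 g 53.4 t 19.0 j [ 0.99  0.37 -1.23  2.08  0.42  0.97  1.28]
[-0.12127587  0.44415433  0.01290548]
```

Converted, -0.004 m / 0.8 = -0.005, -0.0003 m / 0.8 = -0.0004.

>>> move_arm([
  {"delta_pos": [-0.0013,0,-0.0004],"turn": [0,0,0],"fingers": 1},
  {"delta_pos": [-0.0038,0,-0.0004],"turn": [0,0,0],"fingers": 1},
  {"delta_pos": [-0.005,0,-0.0004],"turn": [0,0,0],"fingers": 1},
  {"delta_pos": [-0.005,0,-0.0004],"turn": [0,0,0],"fingers": 1},
])

```text
clock: 19.5
position: [0.4413, 0.0147, 0.0612]
ee_rot: [-0.089, 0.996, 0.0, 0.0]
ft_force: [0.2, 0.3, -0.1]
grip_width: 0.155
grasp_force: 52.5
```

Converted, -0.003 m / 0.8 = -0.0038, -0.002 m / 0.8 = -0.0025.

>>> move_arm([
  {"delta_pos": [-0.0013,0,0],"turn": [0,0,0],"fingers": 1},
  {"delta_pos": [-0.0025,0,0],"turn": [0,0,0],"fingers": 1},
  {"delta_pos": [-0.0038,0,0],"turn": [0,0,0],"fingers": 1},
  {"delta_pos": [-0.0038,0,0],"turn": [0,0,0],"fingers": 1},
])

```text
clock: 20.0
position: [0.4442, 0.0152, 0.0612]
ee_rot: [-0.089, 0.996, 0.0, 0.0]
ft_force: [-0.6, -0.5, 0.8]
grip_width: 0.155
grasp_force: 52.6
```

Converted, -0.002 m / 0.8 = -0.0025, -0.001 m / 0.8 = -0.0013.

>>> move_arm([
  {"delta_pos": [-0.0013,0,0],"turn": [0,0,0],"fingers": 1},
  {"delta_pos": [-0.0025,0,0],"turn": [0,0,0],"fingers": 1},
  {"delta_pos": [-0.0025,0,0],"turn": [0,0,0],"fingers": 1},
])

```text
clock: 20.38
position: [0.4462, 0.0156, 0.0612]
ee_rot: [-0.089, 0.996, -0.0, 0.0]
ft_force: [0.1, -0.3, 1.0]
grip_width: 0.16
grasp_force: 52.6
```

Converted, -0.002 m / 0.8 = -0.0025, -0.001 m / 0.8 = -0.0013.

>>> move_arm([
  {"delta_pos": [-0.0013,0,0],"turn": [0,0,0],"fingers": 1},
  {"delta_pos": [-0.0025,0,0],"turn": [0,0,0],"fingers": 1},
  {"delta_pos": [-0.0025,0,0],"turn": [0,0,0],"fingers": 1},
])

```text
clock: 20.75
position: [0.4482, 0.016, 0.0612]
ee_rot: [-0.089, 0.996, -0.0, 0.0]
ft_force: [-0.4, -0.6, 0.9]
grip_width: 0.156
grasp_force: 52.6
```

Converted, -0.002 m / 0.8 = -0.0025, -0.001 m / 0.8 = -0.0013.

>>> move_arm([
  {"delta_pos": [-0.0013,0,0],"turn": [0,0,0],"fingers": 1},
  {"delta_pos": [-0.0025,0,0],"turn": [0,0,0],"fingers": 1},
  {"delta_pos": [-0.0025,0,0],"turn": [0,0,0],"fingers": 1},
])

```text
clock: 21.12
position: [0.4501, 0.0163, 0.0612]
ee_rot: [-0.089, 0.996, 0.0, 0.0]
ft_force: [-0.6, -0.4, 1.2]
grip_width: 0.161
grasp_force: 52.7
```

Converted, -0.002 m / 0.8 = -0.0025, -0.001 m / 0.8 = -0.0013.

>>> move_arm([
  {"delta_pos": [-0.0013,0,0],"turn": [0,0,0],"fingers": 1},
  {"delta_pos": [-0.0025,0,0],"turn": [0,0,0],"fingers": 1},
  {"delta_pos": [-0.0025,0,0],"turn": [0,0,0],"fingers": 1},
])

```text
clock: 21.5
position: [0.4521, 0.0167, 0.0612]
ee_rot: [-0.089, 0.996, 0.0, 0.0]
ft_force: [-1.5, -0.7, 3.2]
grip_width: 0.153
grasp_force: 52.8
```

Converted, -0.001 m / 0.8 = -0.0013.

>>> move_arm([
  {"delta_pos": [-0.0013,0,0],"turn": [0,0,0],"fingers": 1},
  {"delta_pos": [-0.0013,0,0],"turn": [0,0,0],"fingers": 1},
  {"delta_pos": [-0.0013,0,0],"turn": [0,0,0],"fingers": 1},
])

```text
clock: 21.88
position: [0.453, 0.0168, 0.0612]
ee_rot: [-0.089, 0.996, -0.0, 0.0]
ft_force: [-1.7, -0.5, 2.5]
grip_width: 0.156
grasp_force: 52.9
```

Converted, -0.001 m / 0.8 = -0.0013.

>>> move_arm([
  {"delta_pos": [-0.0013,0,0],"turn": [0,0,0],"fingers": 1},
  {"delta_pos": [-0.0013,0,0],"turn": [0,0,0],"fingers": 1},
  {"delta_pos": [-0.0013,0,0],"turn": [0,0,0],"fingers": 1},
])

```text
clock: 22.25
position: [0.4539, 0.017, 0.0612]
ee_rot: [-0.089, 0.996, -0.0, 0.0]
ft_force: [-1.6, 0.1, 3.4]
grip_width: 0.162
grasp_force: 53.0
```

Run:
```python
from h import *
to(.4118,.0097,.063,190.2); print(get_obs()["torque"])
c=camera("scene"); W=world(c); A=W.reshape(-1,3)
m=(np.hypot(*(A[:,:2]-[.589,.041]).T)<.09)&(A[:,2]>.046)&(A[:,2]<.062)&(np.hypot(*(A[:,:2]-[.578,.044]).T)>.05); print("plat top",np.median(A[m,2]),A[m,2].mean())
```

```text
pos [0.4539 0.017  0.0612] d [ 0.0427  0.0003 -0.0018] turn [-0.0001  0.0001  0.0002] dist 0.043 F [-1.62  0.08  3.38] w 0.162 g 53.0 t 22.25 j [ 0.94  0.41 -1.2   2.04  0.46  0.99  1.25]
[-0.10591248  0.34790718 -0.04695472]
plat top 0.051969756256874264 0.05191035364107398
```

Converted, -0.002 m / 0.8 = -0.0025, -0.0002 m / 0.8 = -0.0003.

>>> move_arm([
  {"delta_pos": [-0.0013,0,-0.0003],"turn": [0,0,0],"fingers": 1},
  {"delta_pos": [-0.0025,0,-0.0003],"turn": [0,0,0],"fingers": 1},
  {"delta_pos": [-0.0025,0,-0.0003],"turn": [0,0,0],"fingers": 1},
])

```text
clock: 22.68
position: [0.456, 0.0174, 0.0613]
ee_rot: [-0.089, 0.996, 0.0, 0.0]
ft_force: [0.6, 0.2, -0.9]
grip_width: 0.156
grasp_force: 52.4
```

>>> move_arm([
  {"delta_pos": [-0.0013,0,0],"turn": [0,0,0],"fingers": 1},
  {"delta_pos": [-0.0013,0,0],"turn": [0,0,0],"fingers": 1},
  {"delta_pos": [-0.0013,0,0],"turn": [0,0,0],"fingers": 1},
])

```text
clock: 23.05
position: [0.4568, 0.0175, 0.0614]
ee_rot: [-0.089, 0.996, -0.0, 0.0]
ft_force: [0.9, -0.0, -1.8]
grip_width: 0.157
grasp_force: 52.4
```

Run:
```python
from h import *
to(.4118,.0097,.063,190.2); print(get_obs()["torque"])
```

```text
pos [0.4568 0.0175 0.0614] d [ 0.0457  0.0003 -0.0016] turn [-0.      0.      0.0002] dist 0.046 F [ 0.87 -0.04 -1.75] w 0.157 g 52.4 t 23.05 j [ 0.93  0.41 -1.19  2.04  0.46  0.99  1.25]
[-0.02926103  0.0281516   0.02017022]
```

Converted, -0.001 m / 0.8 = -0.0013, 0.0001 m / 0.8 = 0.0001.

>>> move_arm([
  {"delta_pos": [-0.0013,0,0.0001],"turn": [0,0,0],"fingers": 1},
  {"delta_pos": [-0.0013,0,0.0001],"turn": [0,0,0],"fingers": 1},
  {"delta_pos": [-0.0013,0,0.0001],"turn": [0,0,0],"fingers": 1},
])

```text
clock: 23.42
position: [0.4577, 0.0176, 0.0613]
ee_rot: [-0.089, 0.996, -0.0, -0.0]
ft_force: [-2.7, -0.1, 1.8]
grip_width: 0.158
grasp_force: 52.7
```

Converted, -0.001 m / 0.8 = -0.0013.

>>> move_arm([
  {"delta_pos": [-0.0013,0,0],"turn": [0,0,0],"fingers": 1},
  {"delta_pos": [-0.0013,0,0],"turn": [0,0,0],"fingers": 1},
  {"delta_pos": [-0.0013,0,0],"turn": [0,0,0],"fingers": 1},
])

```text
clock: 23.8
position: [0.4587, 0.0179, 0.0613]
ee_rot: [-0.089, 0.996, -0.0, -0.0]
ft_force: [-4.0, -1.3, 3.1]
grip_width: 0.155
grasp_force: 52.9
```

Run:
```python
from h import *
to(.4118,.0097,.063,190.2); print(get_obs()["torque"])
c=camera("scene"); W=world(c); A=W.reshape(-1,3)
m=(np.hypot(*(A[:,:2]-[.589,.041]).T)<.09)&(A[:,2]>.046)&(A[:,2]<.062)&(np.hypot(*(A[:,:2]-[.578,.044]).T)>.05); print("plat top",np.median(A[m,2]),A[m,2].mean())
save("s6",cv2.resize(c["color"][185:265,210:290],(560,560),interpolation=cv2.INTER_CUBIC))
```

```text
pos [0.4587 0.0179 0.0613] d [ 0.0476  0.0003 -0.0017] turn [-0.0002 -0.0002  0.0002] dist 0.048 F [-4.04 -1.34  3.1 ] w 0.155 g 52.9 t 23.8 j [ 0.92  0.42 -1.19  2.03  0.46  1.    1.25]
[-0.22735588  0.8356923  -0.02706485]
plat top 0.052162440513586206 0.05214584237580583
```

View pics/s6.png

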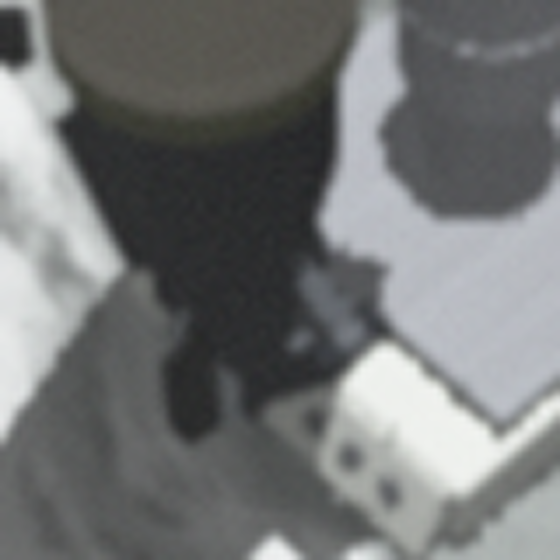

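Converted, -0.001 m / 0.8 = -0.0013, -0.0001 m / 0.8 = -0.0001.

>>> move_arm([
  {"delta_pos": [-0.0006,0,-0.0001],"turn": [0,0,0],"fingers": 1},
  {"delta_pos": [-0.0013,0,-0.0001],"turn": [0,0,0],"fingers": 1},
  {"delta_pos": [-0.0013,0,-0.0001],"turn": [0,0,0],"fingers": 1},
  {"delta_pos": [-0.0013,0,-0.0001],"turn": [0,0,0],"fingers": 1},
])

```text
clock: 24.35
position: [0.4597, 0.018, 0.0613]
ee_rot: [-0.089, 0.996, -0.0, -0.0]
ft_force: [-3.8, -1.1, 2.6]
grip_width: 0.163
grasp_force: 52.8
```

Run:
```python
from h import *
to(.4118,.0097,.063,190.2); print(get_obs()["torque"])
F=[];M=[]
z=[]
for i in range(8):
    c=camera("scene"); A=world(c).reshape(-1,3); o=get_obs(); F.append(o["ft_force"]);M.append(o["torque"])
    m=(np.hypot(*(A[:,:2]-[.589,.041]).T)<.09)&(A[:,2]>.046)&(A[:,2]<.062)&(np.hypot(*(A[:,:2]-[.578,.044]).T)>.05); z.append(A[m,2].mean())
print(np.mean(F,0),np.mean(M,0),np.mean(z),np.std(z))
```

```text
pos [0.4597 0.018  0.0613] d [ 0.0486  0.0003 -0.0017] turn [-0.     -0.0001  0.0002] dist 0.049 F [-3.77 -1.09  2.59] w 0.163 g 52.8 t 24.35 j [ 0.92  0.42 -1.19  2.03  0.47  1.    1.25]
[-0.25781374  0.90058494 -0.03617195]
[-3.60386082 -0.63713156  1.17768737] [-0.19284824  0.7842761  -0.00132033] 0.05227052346031881 3.374438534838946e-05
```

The drag is about 3.6 N along the blade while the hand presses down only about 1.2 N. That fits contact on both plates with a platform lift of about 0.4 mm, so the blade is snug. Handing in.

```bash
python3 -c "
from h import *
print(hand_in())"
```

```text
the job is handed in; nothing more can be done
None
```

I nested the loose cup in the scale cup and let it go, then slid the taper gauge about 41 mm into the gap. It drags snugly (about 3.6 N, platform up roughly 0.4 mm, both estimates) and is still held there; the job is handed in at about 25 s with no verdict shown.

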